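# Snap the proud canister cap home with the capping press

### The arm

A 6-joint arm with a two-finger parallel gripper is mounted at the origin on the work surface. World frame = base frame: x ahead of the robot, y to its left, z up, the work surface at z = 0. Lengths are in m, angles in rad, forces in N, time in s.
With the tool pointing down it reaches from about 0.3 to 0.875 m from the base axis. Payload 6.4 kg.
Tool frame: the origin (TCP) lies at the very end of the fingers, on their centre line; the grasp point (between the pads) lies 19 mm behind it (ctrl.hold_point_z is the distance from the TCP to the grasp point, in m); y points along the fingers, x is the direction in which the jaws open and shut, and the axes are right-handed (so a half turn about y gives the same grasp; the last joint's range is limited). The gripper opens to 85 mm and grips with 20 to 120 N. Pads are 22 mm wide; open, the fingers measure 114 mm over their backs; the gripper's body (76 mm by 85 mm) begins 54 mm behind the grasp point. The pads swing forward as they close: fully open they stand 13 mm farther back than shut.
Start: joints at [-0.206, 0.181, 1.607, -0, 1.354, -0.206], TCP at [0.575, 0, 0.195] pointing down, gripper open.
Joint ranges: [-2.99, 2.99], [-0.89, 2.07], [0.3, 2.58], [-1.14, 4.28], [0, 2.63], [-3.12, 3.12]. Speed limits (rad/s): [2.57, 2.57, 3.01, 3.14, 3.14, 3.14].

### API

Orientations are given as a unit quaternion [w, x, y, z].
In Python, from bench import ctrl, imaging gives the robot as it stands.
- The arm moves only by the shell command python3 -m jog 'ROWS'. ROWS is JSON, a list of rows, each a list of 3 entries, a list of its own where there are three numbers: the shift along the tool's x, y, z in cm, then the turn, a rotation vector about the tool's x, y, z in rad, then the finger opening in cm, from 0 to 8.54. A call has 1 to 12 rows; each row shifts and turns the pose as measured when the row begins, along the tool's axes as they then stand; what a row does not reach is not made up. A row lasts 1/12 s, in which the tool goes at most 41.7 mm and 7.16 degrees, less where a joint would pass 70% of its speed; a pose out of reach is approached as far as the arm can. A call is refused whole if a number of a shift passes 4.17 or a number of a turn 0.125, either way. A call with a gripper value outside its range is refused whole. The fingers move at their own pace and stop on an object; the grip force is fixed at half the most. Time passes only in rows, so rows that do not move let the fingers close. It gives the time, the measured TCP pose, the force and the opening at its end, in the units of the state.
- ctrl.get_obs(): the state, without advancing time (a new reading comes with each control period).
- imaging.camera(name): name is "scene" or "side" or "wrist"; returns a dict with "frame" (420x560x3 uint8, red, green, blue), "depth" (420x560 float32, m along the optical axis (not along the pixel's ray), 0 where there is no reading), "K" (3x3 intrinsics, pixels), "k1" (the pictures are not rectified: a ray, as slopes to the right and down, at radius r is drawn at 1 + k1 r^2 times it, then the intrinsics apply), "R" (3x3) and "t" (3): a world point X has camera coordinates R X + t. Camera axes: x right, y down, z forward; pixel columns grow to the right and rows downward; lengths in m; the calibration is good to about 2 mm. A picture is of the moment at which its call begins.
- ctrl.hand_in(): hands the job in, once; it reports no verdict.
The state is a dict: "time_s": time; "q": joint angles; "dq": joint speeds; "joint_efforts": joint torques, N m; "eef_pos": TCP position; "eef_rot": TCP orientation; "wrist_force": force on the tool from outside, world axes, zero at the start; "torque": the same for the moment, N m; "opening": opening from 0.0 (shut) to 1.0 (fully open).
Only numpy, scipy, OpenCV 4.12 (cv2) and the standard library are available. Lean on these libraries where they do the work, as an engineer would, in place of code of your own. Each camera call takes 0.05 s, during which the arm holds its last target. There are 200 camera calls.

### The job

One of the three cleaner canisters still has its red snap cap standing proud, with the yellow neck band showing. Pick up the orange capping press, set its foot squarely on that cap and push down until the cap clicks fully home, then stand the press back upright on the bare table and let go. Touch the canister with nothing but the press, and do not tip the canisters or shove them about.

Things in the scene. Friction and masses are not known exactly. Their poses are not given: they have to be found in the camera images.
- press_tool: Capping press, loose, about 0.22 kg, upright on the table: flat round orange foot with black rubber sole, 64 mm wide, 20 mm high, with an upright black square handle 26 x 26 mm (top 91 mm above the sole, orange square on it). Grip it across two opposite faces about 60 mm above the sole. Origin: centre of the sole; z up along the handle, x and y square to the handle's faces.
- canister: The canister to be closed, loose, about 0.9 kg: white squat block 80 (x) x 110 (y) x 104 mm high with blue labels and a central neck with a yellow band. Origin: centre of its underside, on the table; z up. The other two look the same, but its cap stands 10 mm higher.
- cap_top (a point): Centre of the flat top of the proud red cap (48 mm in diameter, 20 mm high) on canister, on the canister's vertical axis, 145 mm above the table while proud and 135 mm when home. z up. It moves with the cap.
- cap (a joint): How far the proud cap has been pushed down, in m: 0 = standing proud, 0.010 = fully home. It resists with up to about 11 N in the first half of its travel, springing back up if let go; past about 0.006 it snaps home by itself and stays.
- canister_b: Bystander canister, same size and look, loose, cap already home (top 135 mm above the table, no yellow band showing). Origin: centre of its underside.
- canister_c: Bystander canister, as canister_b. The three stand in a row across the far side, in any order. Nearer the robot the press stands in a row with a low tape roll (90 mm across, 24 mm high) and a low scraper 160 mm long, in any order, centres about 0.15 m or more apart.
Not all that is in view belongs to the job. Of the things that look like the press_tool, take the one that is farthest to the robot's right at the start.

How it is judged:
On the way:
1. the cap is home with the held capping press squarely on it (sole centre within 15 mm sideways and 18 mm in all of the cap's centre, upright within 10 degrees) (value of joint cap above 0.008 m and distance between press_tool and cap_top below 0.018 m and contact force between the fingers and press_tool above 1 N and horizontal distance between press_tool and cap_top below 0.015 m and angle between press_tool's own z axis and vertical below 0.175 rad), for 0.1 s.
At the end, for the whole second after the job is handed in: The cap is home (joint above 8 of 10 mm); all three canisters stand upright within 40 mm of where they were; the capping press stands upright on its sole on the table (sole within 8 mm of the table top, tilt under 6 degrees), at rest and released (value of joint cap above 0.008 m and angle between each of canister, canister_b, canister_c, press_tool's own z axis and vertical below 0.1 rad and height (world z) of canister below 0.01 m and distance of each of canister, canister_b, canister_c from where it was at the start of the episode below 0.04 m and height (world z) of press_tool between -0.01 and 0.008 m and linear speed of press_tool below 0.02 m/s); the robot touches nothing.
It fails at once if the gripper or arm pushes on the canister or its cap directly (over 3 N) (contact force between any of the fingers, the arm and canister above 3 N).
It fails at once if a canister is tipped by more than 20 degrees (angle between any of canister, canister_b, canister_c's own z axis and vertical above 0.35 rad).
It also fails if it takes over 51 s, if anything falls off the work surface, if the arm or the gripper's body presses on something with over 40 N, if the wrist force passes 120 N, or if a joint passes its speed limit or range.

## Working session

There is one attempt and no reset: what is moved stays moved. The work goes in short steps, Python scripts to look and compute and a shell command to move; the robot and the scene stay as the last step left them, time stands still between calls to the robot, and variables do not carry over. Pictures are saved under pics/ and viewed, about 8 in all and at most 12, crops included, and the job is handed in when it is done.

```bash
mkdir -p pics; cat > h.py <<'E'
import numpy as np, cv2
from bench import ctrl, imaging
def cloud(c):
    K,R,t,k1=c["K"],np.array(c["R"]),np.array(c["t"]),c["k1"]
    v,u=np.mgrid[0:420,0:560].astype(float)
    s=cv2.undistortPoints(np.stack([u.ravel(),v.ravel()],1)[:,None],np.array(K,float),np.array([k1,0,0,0.]))[:,0]
    d=c["depth"].ravel()
    P=np.c_[s*d[:,None],d]
    return ((P-t)@R).reshape(420,560,3)
E
python3 - <<'E'
from h import *
o=ctrl.get_obs();print(o["time_s"],o["eef_pos"],o["eef_rot"])
ims=[]
for n in("scene","side"):
    c=imaging.camera(n);np.savez(n,**c);cv2.imwrite(f"pics/{n}0.png",c["frame"][:,:,::-1])
    P=cloud(c);hsv=cv2.cvtColor(c["frame"],cv2.COLOR_RGB2HSV)
    print(n,"cam at",-np.array(c["R"]).T@c["t"])
    for name,lo,hi in(("orange",(8,120,90),(20,255,255)),("red",(0,140,80),(6,255,255)),("yellow",(22,120,100),(35,255,255))):
        m=cv2.inRange(hsv,lo,hi);k,L,S,C=cv2.connectedComponentsWithStats(m)
        for i in range(1,k):
            if S[i,4]>25:
                p=P[(L==i)&(c["depth"]>0)]
                if len(p): print(name,S[i],np.median(p,0).round(3),p[:,2].max().round(3), p.min(0).round(3),p.max(0).round(3))
E
```

```text
0.0 [5.74389430e-01 1.31187448e-04 1.93682805e-01] [ 7.07223811e-01 -7.06989219e-01  6.11697878e-04  5.93226695e-04]
scene cam at [1.25397861 0.35432857 0.68732974]
orange [269 156   8   4  30] [ 0.378 -0.109  0.091] 0.093 [ 0.367 -0.119  0.088] [ 0.388 -0.098  0.093]
orange [221 161  11   6  43] [ 0.453 -0.191  0.091] 0.093 [ 0.322 -0.287 -0.002] [ 0.463 -0.179  0.093]
orange [259 180  26  15 240] [ 0.395 -0.099  0.015] 0.021 [ 0.343 -0.137 -0.003] [ 0.414 -0.079  0.021]
orange [231 185  11  12  92] [ 0.54  -0.112  0.09 ] 0.093 [ 0.425 -0.188  0.012] [ 0.558 -0.095  0.093]
orange [215 186  15  15 138] [ 0.476 -0.191  0.015] 0.021 [ 0.43  -0.232 -0.001] [ 0.486 -0.172  0.021]
orange [224 215  11  17 113] [ 0.565 -0.119  0.015] 0.021 [ 0.516 -0.148 -0.003] [ 0.578 -0.102  0.021]
orange [174 260  15  10  98] [ 0.778 -0.077  0.091] 0.094 [ 0.694 -0.157 -0.003] [ 0.791 -0.065  0.094]
orange [345 261  24   8  31] [0.672 0.207 0.128] 0.13 [0.654 0.186 0.121] [0.676 0.224 0.13 ]
orange [169 284  34  26 511] [ 0.792 -0.064  0.016] 0.045 [ 0.749 -0.106  0.006] [ 0.812 -0.044  0.045]
red [312 
[... 1450 characters left out ...]
4  0.029]
orange [291 227  30  17 345] [ 0.535 -0.088  0.015] 0.024 [ 0.512 -0.138 -0.002] [ 0.584 -0.069  0.024]
orange [366 243  32  19 388] [ 0.371 -0.09   0.016] 0.029 [ 0.346 -0.133  0.005] [ 0.407 -0.074  0.029]
orange [ 264  306   55   48 1304] [0.444 0.181 0.02 ] 0.027 [0.402 0.129 0.003] [0.49  0.218 0.027]
red [269 153  21  15 255] [ 0.648 -0.189  0.133] 0.137 [ 0.628 -0.222  0.116] [ 0.675 -0.176  0.137]
red [213 189  26  19 399] [0.656 0.021 0.134] 0.137 [ 0.636 -0.179 -0.   ] [0.832 0.038 0.137]
red [154 233  31  25 623] [0.64  0.212 0.145] 0.147 [0.623 0.182 0.127] [0.669 0.229 0.147]
yellow [158 254  26   9 110] [0.634 0.219 0.119] 0.125 [0.626 0.195 0.115] [0.657 0.225 0.125]
```

View pics/scene0.png

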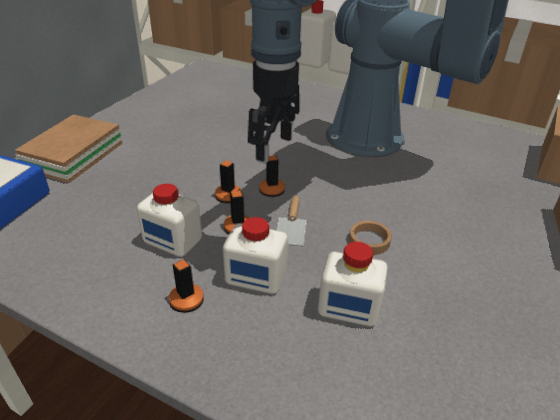

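View pics/side0.png

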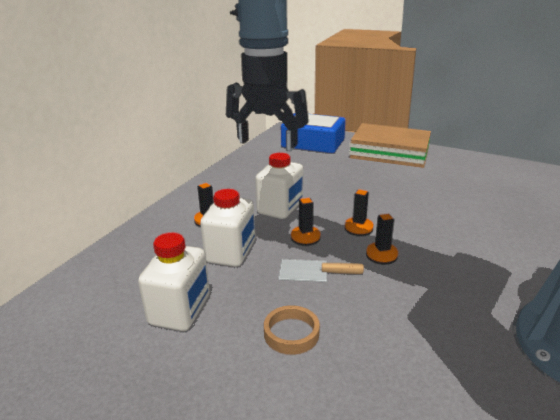

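The scene view shows the three canisters, with caps near (166,193), (256,228) and (357,255). Only the last shows a yellow band, and it stands at about (0.65, 0.21). There are four presses. The one farthest right is at about (0.452, -0.190), seen in the side view at (360,210). Next I measure its yaw and refine the centres.

```bash
python3 - <<'E'
from h import *
for n in("scene","side"):
    c=np.load(n+".npz");P=cloud(c)
    def sel(x,y,r,z0,z1): 
        d=np.hypot(P[...,0]-x,P[...,1]-y);return P[(d<r)&(P[...,2]>z0)&(P[...,2]<z1)]
    for nm,a in(("handletop",(.452,-.19,.03,.086,.096)),("handle",(.452,-.19,.03,.03,.08)),("foot",(.452,-.19,.05,.016,.022)),("captop",(.655,.207,.04,.141,.150)),("can",(.655,.207,.08,.06,.11))):
        p=sel(*a)
        if len(p)<4: print(n,nm,len(p));continue
        q=p[:,:2].astype(np.float32)*1000
        print(n,nm,len(p),np.round(cv2.minAreaRect(q)[0]),np.round(cv2.minAreaRect(q)[1]),cv2.minAreaRect(q)[2].__round__(1),"circ",np.round(cv2.minEnclosingCircle(q),0) if 0 else cv2.minEnclosingCircle(q))
E
```

```text
scene handletop 76 [ 456. -188.] [26. 25.] 85.9 circ ((456.5657958984375, -188.4560546875), 15.896961212158203)
scene handle 255 [ 460. -184.] [22. 34.] 42.8 circ ((455.11431884765625, -187.89785766601562), 17.21461296081543)
scene foot 92 [ 459. -185.] [39. 56.] 37.2 circ ((458.18792724609375, -186.16525268554688), 28.751585006713867)
scene captop 453 [652. 201.] [48. 47.] 44.3 circ ((652.5004272460938, 200.15228271484375), 25.377552032470703)
scene can 2314 [653. 201.] [ 80. 111.] 11.9 circ ((653.2264404296875, 201.08749389648438), 62.73953628540039)
side handletop 91 [ 452. -186.] [27. 26.] 84.3 circ ((451.3218078613281, -184.90667724609375), 15.802791595458984)
side handle 293 [ 447. -182.] [36. 23.] 39.6 circ ((451.3966369628906, -187.88494873046875), 18.430559158325195)
side foot 125 [ 450. -181.] [50. 41.] 14.5 circ ((451.1905517578125, -184.43252563476562), 26.542701721191406)
side captop 439 [647. 205.] [47. 47.] 81.9 circ ((647.299560546875, 204.24790954589844), 25.101449966430664)
side can 2517 [644. 204.] [ 79. 112.] 10.6 circ ((645.2783203125, 204.80853271484375), 62.42128372192383)
```

The press is at (0.454, -0.187) with yaw about -5°, and the cap is at (0.650, 0.203). Tool x is world x, y is down and z is world y. I move above the press.

```bash
python3 -m jog '[[[-2,0,-3.1],[0,0.087,0],7],[[-2,0,-3.1],[0,0,0],7],[[-2,0,-3.1],[0,0,0],7],[[-2,0,-3.1],[0,0,0],7],[[-2,0,-3.1],[0,0,0],7],[[-2,0,-3.1],[0,0,0],7],[[0,1,0],[0,0,0],7],[[0,1,0],[0,0,0],7],[[0,1,0],[0,0,0],7],[[0,1,0],[0,0,0],7],[[0,0,0],[0,0,0],7]]'
cat > st.py <<'E'
from h import *
from scipy.spatial.transform import Rotation as Ro
import sys
# offset to world target in tool axes (cm)
def st(tgt=None):
    o=ctrl.get_obs();q=o["eef_rot"];R=Ro.from_quat([q[1],q[2],q[3],q[0]]).as_matrix()
    print(o["time_s"],"pos",np.round(o["eef_pos"],4),"x",R[:,0].round(3),"y",R[:,1].round(3),"F",np.round(o["wrist_force"],1),"op",round(o["opening"],3))
    if tgt is not None: print("delta tool cm",(R.T@(np.array(tgt)-o["eef_pos"])*100).round(2))
    return o,R
if len(sys.argv)>3: st([float(a) for a in sys.argv[1:4]])
E
python3 st.py .454 -.187 .041
python3 - <<'E'
from h import *
c=imaging.camera("wrist");cv2.imwrite("pics/w1.png",c["frame"][:,:,::-1]);P=cloud(c)
m=(abs(P[...,2]-.091)<.006)&(c["depth"]>0)&(np.hypot(P[...,0]-.454,P[...,1]+.187)<.035)
hsv=cv2.cvtColor(c["frame"],cv2.COLOR_RGB2HSV)
m&=cv2.inRange(hsv,(5,100,60),(22,255,255))>0
print(m.sum())
if m.sum()>4:print(cv2.minAreaRect(P[m][:,:2].astype(np.float32)*1000))
E
```

```text
time_s: 1.02
eef_pos: [0.4339, -0.18, 0.1468]
eef_rot: [0.707, -0.705, 0.033, -0.029]
wrist_force: [-0.8, 0.4, -0.1]
opening: 0.819
1.0167 pos [ 0.4339 -0.18    0.1468] x [ 0.996 -0.087 -0.006] y [-0.006  0.003 -1.   ] F [-0.8  0.4 -0.1] op 0.819
delta tool cm [ 2.13 10.57 -0.55]
762
((449.85150146484375, -189.4853515625), (24.331830978393555, 25.771224975585938), 87.47203063964844)
```

View pics/w1.png

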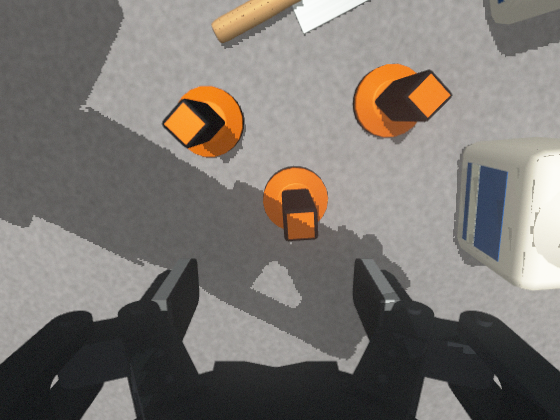

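The wrist view shows the right press with its top at (301,225), square to the jaws, and the neighbouring presses clear. I centre over it, then descend and grip.

```bash
python3 -m jog '[[[1.0,0,-0.4],[0,0,0],7],[[0.7,0,-0.2],[0,0,0],7],[[0,0,0],[0,0,0],7]]'; python3 st.py .451 -.188 .041
```

```text
time_s: 1.32
eef_pos: [0.4526, -0.185, 0.1469]
eef_rot: [0.708, -0.705, 0.031, -0.027]
wrist_force: [-1.0, -0.1, 0.1]
opening: 0.818
1.3167 pos [ 0.4526 -0.185   0.1469] x [ 0.997 -0.082 -0.007] y [-0.006  0.004 -1.   ] F [-1.  -0.1  0.1] op 0.818
delta tool cm [-0.06 10.59 -0.35]
```

```bash
python3 -m jog '[[[-0.1,2,-0.4],[0,0,0],7],[[0,2,0],[0,0,0],7],[[0,2,0],[0,0,0],7],[[0,2,0],[0,0,0],7],[[0,1.5,0],[0,0,0],7],[[0,1,0],[0,0,0],7],[[0,0,0],[0,0,0],7]]'; python3 st.py .451 -.188 .041
```

```text
time_s: 1.9
eef_pos: [0.456, -0.1872, 0.0414]
eef_rot: [-0.707, 0.707, -0.026, 0.026]
wrist_force: [-0.2, 0.4, 0.2]
opening: 0.822
1.9 pos [ 0.456  -0.1872  0.0414] x [ 0.997 -0.073 -0.   ] y [-0. -0. -1.] F [-0.2  0.4  0.2] op 0.822
delta tool cm [-0.5   0.04 -0.12]
```

```bash
python3 -m jog '[[[-0.4,0,-0.1],[0,0,0],4.5],[[0,0,0],[0,0,0],3],[[0,0,0],[0,0,0],2],[[0,0,0],[0,0,0],2],[[0,0,0],[0,0,0],2],[[0,0,0],[0,0,0],1.5],[[0,0,0],[0,0,0],1.5],[[0,0,0],[0,0,0],1.5],[[0,0,0],[0,0,0],1.5],[[0,0,0],[0,0,0],1.5]]'; python3 st.py .451 -.188 .041
```

```text
time_s: 2.73
eef_pos: [0.4534, -0.1885, 0.0449]
eef_rot: [-0.706, 0.708, -0.024, 0.026]
wrist_force: [0.0, -0.6, -3.1]
opening: 0.285
2.7333 pos [ 0.4534 -0.1885  0.0449] x [ 0.997 -0.072  0.003] y [ 0.003 -0.003 -1.   ] F [ 0.  -0.6 -3.1] op 0.285
delta tool cm [-0.24  0.39  0.03]
```

Gripped, opening 0.285 on the 26 mm handle. I lift it.

```bash
python3 -m jog '[[[0,-1,0],[0,0,0],1.5],[[0,-2,0],[0,0,0],1.5],[[0,-3,0],[0,0,0],1.5],[[0,-3,0],[0,0,0],1.5],[[0,-3,0],[0,0,0],1.5],[[0,-3,0],[0,0,0],1.5],[[0,-3,0],[0,0,0],1.5],[[0,-1,0],[0,0,0],1.5],[[0,0,0],[0,0,0],1.5],[[0,0,0],[0,0,0],1.5]]'; python3 st.py .650 .203 .240
```

```text
time_s: 3.57
eef_pos: [0.4504, -0.1861, 0.2458]
eef_rot: [0.707, -0.707, 0.026, -0.025]
wrist_force: [0.5, -0.7, -3.3]
opening: 0.285
3.5667 pos [ 0.4504 -0.1861  0.2458] x [ 0.997 -0.072 -0.001] y [-0.001  0.    -1.   ] F [ 0.5 -0.7 -3.3] op 0.285
delta tool cm [17.12  0.57 40.25]
```

```bash
python3 -m jog '[[[0.8,0,1.5],[0,0,0],1.5],[[1.4,0,3],[0,0,0],1.5],[[1.5,0,3.5],[0,0,0],1.5],[[1.5,0,3.5],[0,0,0],1.5],[[1.5,0,3.5],[0,0,0],1.5],[[1.5,0,3.5],[0,0,0],1.5],[[1.5,0,3.5],[0,0,0],1.5],[[1.5,0,3.5],[0,0,0],1.5],[[1.5,0,3.5],[0,0,0],1.5],[[1.5,0,3],[0,0,0],1.5],[[1,0,2],[0,0,0],1.5],[[0,0,0],[0,0,0],1.5]]'; python3 st.py .650 .203 .240
```

```text
time_s: 4.57
eef_pos: [0.6202, 0.1578, 0.2097]
eef_rot: [0.708, -0.705, 0.044, -0.012]
wrist_force: [-0.8, 0.0, -2.7]
opening: 0.285
4.5667 pos [0.6202 0.1578 0.2097] x [ 0.996 -0.08  -0.045] y [-0.045  0.006 -0.999] F [-0.8  0.  -2.7] op 0.285
delta tool cm [ 2.47 -3.13  4.75]
```

The arm dipped a little and tilted 2.6°. I raise it, straighten it and close the rest of the distance.

```bash
python3 -m jog '[[[0,-1.5,0],[0,0,-0.045],1.5],[[0.3,-1.2,0.8],[0,0,0],1.5],[[0.6,0,1.1],[0,0,0],1.5],[[0.6,0,1.1],[0,0,0],1.5],[[0.5,0,1],[0,0,0],1.5],[[0,0,0],[0,0,0],1.5],[[0,0,0],[0,0,0],1.5]]'; python3 st.py .650 .203 .240
python3 - <<'E'
from h import *
o=ctrl.get_obs();x,y,z=o["eef_pos"]
for n in("side","scene"):
    c=imaging.camera(n);np.savez(n+"2",**c);cv2.imwrite(f"pics/{n}2.png",cv2.resize(c["frame"][:,:,::-1],None,fx=1.4,fy=1.4))
    P=cloud(c);hsv=cv2.cvtColor(c["frame"],cv2.COLOR_RGB2HSV)
    near=(np.hypot(P[...,0]-x,P[...,1]-y)<.06)&(c["depth"]>0)
    for nm,m in(("foot",near&(P[...,2]>.155)&(cv2.inRange(hsv,(7,120,80),(20,255,255))>0)),("cap",near&(P[...,2]<.15)&(P[...,2]>.12)&((cv2.inRange(hsv,(0,140,60),(6,255,255))>0)))):
        p=P[m]
        if len(p)>5:print(n,nm,len(p),p.min(0).round(4),p.max(0).round(4))
E
```

```text
time_s: 5.15
eef_pos: [0.6372, 0.1983, 0.2156]
eef_rot: [-0.706, 0.707, -0.038, 0.018]
wrist_force: [-0.1, -0.7, -3.0]
opening: 0.28
5.15 pos [0.6372 0.1983 0.2156] x [ 0.997 -0.078 -0.028] y [-0.028 -0.001 -1.   ] F [-0.1 -0.7 -3. ] op 0.28
delta tool cm [ 1.17 -2.48  0.56]
side foot 690 [0.6023 0.1663 0.177 ] [0.6659 0.2301 0.2644]
side cap 563 [0.6224 0.1837 0.1265] [0.6698 0.2289 0.1476]
scene foot 624 [0.6107 0.1659 0.1696] [0.6714 0.2273 0.279 ]
scene cap 559 [0.629  0.1779 0.1262] [0.6771 0.2256 0.1479]
```

View pics/side2.png

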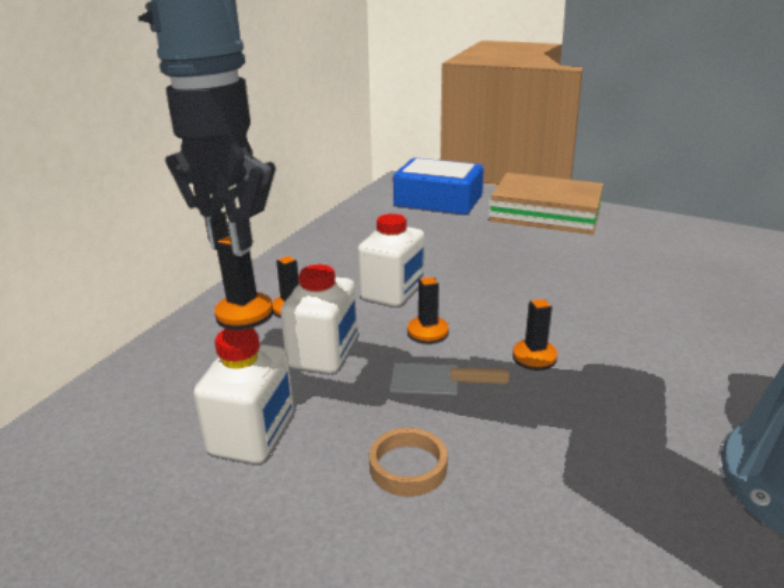

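View pics/scene2.png

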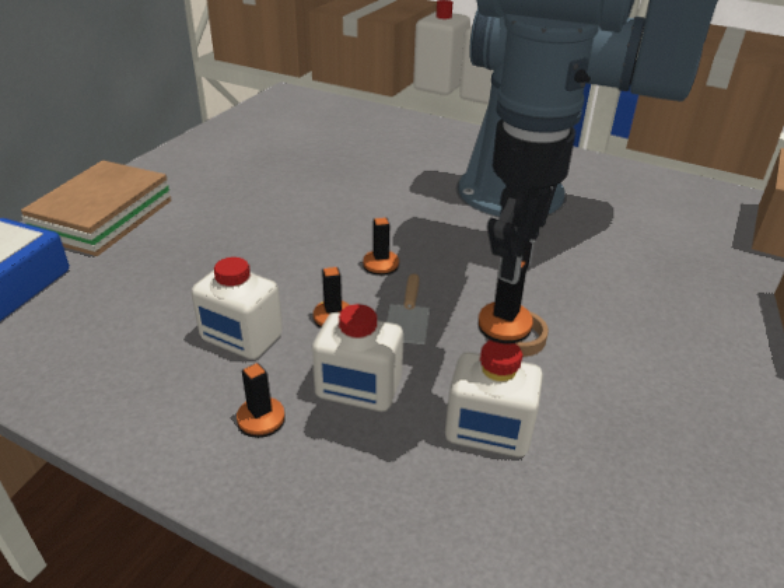

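In both views the foot hangs above the proud cap, at (243,310) over (237,343) in the side view and (505,320) over (500,357) in the scene view. The handle looks slightly tilted, so I measure the tilt from depth.

```bash
python3 - <<'E'
from h import *
x,y=.6375,.198
for n in("side","scene"):
    c=np.load(n+"2.npz");P=cloud(c);hsv=cv2.cvtColor(c["frame"],cv2.COLOR_RGB2HSV)
    near=(np.hypot(P[...,0]-x,P[...,1]-y)<.045)&(c["depth"]>0)
    o=cv2.inRange(hsv,(7,100,60),(20,255,255))>0
    hist=P[near&o][:,2];print(n,np.histogram(hist,bins=np.arange(.16,.285,.005)))
    p=P[near&o&(P[...,2]<.22)];zt=np.percentile(p[:,2],95)
    q=p[p[:,2]>zt-.008]
    for _ in range(4):
        A=np.c_[q[:,:2]-[x,y],np.ones(len(q))];s=np.linalg.lstsq(A,q[:,2],rcond=None)[0];e=q[:,2]-A@s;q=q[e>-1.0*e.std()] if e.std()>.001 else q
    print("plane dz/dx,dz/dy,z",s.round(3),len(q),e.std().round(4))
    h=near&(~o)&(P[...,2]>.195)&(P[...,2]<.235)&(np.hypot(P[...,0]-x,P[...,1]-y)<.03)
    q=P[h]
    for a in np.arange(.195,.235,.01):
        k=q[(q[:,2]>=a)&(q[:,2]<a+.01)]
        if len(k)>3:print(round(a,3),len(k),k[:,:2].min(0).round(4),k[:,:2].max(0).round(4),k.mean(0).round(4))
E
```

```text
side (array([  0,   0,   0,  58, 135, 307, 169,   5,   0,   0,   0,   0,   0,
         0,   0,   0,   0,   0,   0,   0,  45,   0,   0,   0]), array([0.16 , 0.165, 0.17 , 0.175, 0.18 , 0.185, 0.19 , 0.195, 0.2  ,
       0.205, 0.21 , 0.215, 0.22 , 0.225, 0.23 , 0.235, 0.24 , 0.245,
       0.25 , 0.255, 0.26 , 0.265, 0.27 , 0.275, 0.28 ]))
plane dz/dx,dz/dy,z [ 0.13  -0.131  0.194] 223 0.0014
0.195 123 [0.6217 0.1873] [0.6481 0.2123] [0.6294 0.2045 0.2002]
0.205 133 [0.6223 0.1861] [0.6489 0.2123] [0.63   0.2044 0.2098]
0.215 142 [0.6225 0.1862] [0.6484 0.212 ] [0.6303 0.2046 0.2199]
0.225 139 [0.623  0.1858] [0.6493 0.2118] [0.6312 0.205  0.2302]
scene (array([  0,   2,   2,  46, 131, 325, 135,   3,   4,   1,   0,   0,   0,
         0,   0,   0,   0,   0,   0,   0,  10,   1,   0,   1]), array([0.16 , 0.165, 0.17 , 0.175, 0.18 , 0.185, 0.19 , 0.195, 0.2  ,
       0.205, 0.21 , 0.215, 0.22 , 0.225, 0.23 , 0.235, 0.24 , 0.245,
       0.25 , 0.255, 0.26 , 0.265, 0.27 , 0.275, 0.28 ]))
plane dz/dx,dz/dy,z [-0.096 -0.042  0.191] 294 0.0024
0.195 83 [0.6318 0.1831] [0.6548 0.2084] [0.6493 0.1979 0.1997]
0.205 92 [0.6306 0.1833] [0.6544 0.2083] [0.6495 0.1978 0.21  ]
0.215 93 [0.6314 0.182 ] [0.6551 0.2084] [0.6497 0.1976 0.22  ]
0.225 97 [0.6294 0.1826] [0.6546 0.2081] [0.6501 0.1978 0.23  ]
```

The press is upright to within the tool's own 1.6° tilt, with its sole about 43 mm below the TCP. I straighten it and shift the foot over the cap, then check again.

```bash
python3 -m jog '[[[0.6,-0.3,0.3],[0,0,-0.028],1.5],[[0.4,0,0.3],[0,0,0],1.5],[[0,0,0],[0,0,0],1.5],[[0,0,0],[0,0,0],1.5]]'; python3 st.py .6493 .204 .190
python3 - <<'E'
from h import *
o=ctrl.get_obs();x,y,z=o["eef_pos"]
for n in("side","scene"):
    c=imaging.camera(n)
    P=cloud(c);hsv=cv2.cvtColor(c["frame"],cv2.COLOR_RGB2HSV)
    near=(np.hypot(P[...,0]-x,P[...,1]-y)<.06)&(c["depth"]>0)
    for nm,m in(("foot",near&(P[...,2]>.165)&(P[...,2]<.21)&(cv2.inRange(hsv,(7,120,80),(20,255,255))>0)),("cap",near&(P[...,2]<.15)&(P[...,2]>.12)&((cv2.inRange(hsv,(0,140,60),(6,255,255))>0)))):
        p=P[m]
        if len(p)>5:print(n,nm,len(p),((p.min(0)+p.max(0))/2)[:2].round(4),np.ptp(p,axis=0).round(3))
E
```

```text
time_s: 5.58
eef_pos: [0.6483, 0.2019, 0.219]
eef_rot: [-0.705, 0.708, -0.027, 0.029]
wrist_force: [-0.4, 0.1, -3.4]
opening: 0.283
5.5833 pos [0.6483 0.2019 0.219 ] x [ 0.997 -0.08   0.003] y [ 0.003 -0.004 -1.   ] F [-0.4  0.1 -3.4] op 0.283
delta tool cm [0.07 2.9  0.23]
side foot 646 [0.6462 0.2031] [0.063 0.063 0.018]
side cap 598 [0.645  0.2063] [0.045 0.045 0.021]
scene foot 623 [0.6526 0.1995] [0.063 0.062 0.019]
scene cap 488 [0.6555 0.2019] [0.042 0.048 0.02 ]
```

The foot is within 3 mm of the cap centre. I descend to contact.

```bash
python3 -m jog '[[[0.1,1,0.2],[0,0,0],1.5],[[0,0.8,0],[0,0,0],1.5],[[0,0.5,0],[0,0,0],1.5],[[0,0.3,0],[0,0,0],1.5],[[0,0,0],[0,0,0],1.5]]'; python3 st.py .6493 .204 .180
```

```text
time_s: 6.1
eef_pos: [0.6491, 0.2035, 0.1896]
eef_rot: [-0.705, 0.708, -0.028, 0.029]
wrist_force: [0.0, 0.2, -2.9]
opening: 0.283
6.1 pos [0.6491 0.2035 0.1896] x [ 0.997 -0.081  0.002] y [ 0.001 -0.004 -1.   ] F [ 0.   0.2 -2.9] op 0.283
delta tool cm [0.01 0.96 0.06]
```

```bash
python3 -m jog '[[[0,0.3,0],[0,0,0],1.5],[[0,0.3,0],[0,0,0],1.5],[[0,0.3,0],[0,0,0],1.5],[[0,0,0],[0,0,0],1.5]]'; python3 st.py .6493 .204 .178
```

```text
time_s: 6.43
eef_pos: [0.6499, 0.2039, 0.1842]
eef_rot: [-0.705, 0.708, -0.027, 0.03]
wrist_force: [-0.3, -0.7, -3.3]
opening: 0.289
6.4333 pos [0.6499 0.2039 0.1842] x [ 0.997 -0.08   0.005] y [ 0.005 -0.003 -1.   ] F [-0.3 -0.7 -3.3] op 0.289
delta tool cm [-0.07  0.62  0.01]
```

```bash
python3 -m jog '[[[0,0.3,0],[0,0,0],1.5],[[0,0.3,0],[0,0,0],1.5],[[0,0.3,0],[0,0,0],1.5]]'; python3 st.py .6493 .204 .178;python3 -m jog '[[[0,0.3,0],[0,0,0],1.5],[[0,0.3,0],[0,0,0],1.5],[[0,0.3,0],[0,0,0],1.5]]'; python3 st.py .6493 .204 .178
```

```text
time_s: 6.68
eef_pos: [0.6519, 0.2043, 0.178]
eef_rot: [-0.706, 0.707, -0.025, 0.032]
wrist_force: [-6.0, 0.6, 19.5]
opening: 0.281
6.6833 pos [0.6519 0.2043 0.178 ] x [ 0.997 -0.08   0.01 ] y [ 0.01  -0.002 -1.   ] F [-6.   0.6 19.5] op 0.281
delta tool cm [-0.26  0.   -0.05]
time_s: 6.93
eef_pos: [0.6539, 0.2053, 0.1785]
eef_rot: [0.707, -0.706, 0.022, -0.034]
wrist_force: [-6.5, -0.4, 13.8]
opening: 0.283
6.9333 pos [0.6539 0.2053 0.1785] x [ 0.997 -0.08   0.017] y [ 0.017 -0.    -1.   ] F [-6.5 -0.4 13.8] op 0.283
delta tool cm [-0.45  0.04 -0.17]
```

The TCP has stopped at 0.178, which fits the sole on a home cap, with 14 to 20 N up. I hold briefly and check the cap with the cameras.

```bash
python3 -m jog '[[[-0.2,0.2,0],[0,0,-0.015],1.5],[[-0.1,0.2,0],[0,0,0],1.5],[[0,0.2,0],[0,0,0],1.5]]'; python3 st.py .6493 .204 .178
python3 - <<'E'
from h import *
ims=[]
for n in("side","scene"):
    c=imaging.camera(n);P=cloud(c);hsv=cv2.cvtColor(c["frame"],cv2.COLOR_RGB2HSV)
    near=(np.hypot(P[...,0]-.65,P[...,1]-.204)<.06)&(c["depth"]>0)&(P[...,2]>.05)
    p=P[near&(cv2.inRange(hsv,(7,120,80),(20,255,255))>0)&(P[...,2]<.19)];print(n,"foot",((p.min(0)+p.max(0))/2).round(4),p.min(0)[2],p.max(0)[2])
    print("yellow px",(near&(cv2.inRange(hsv,(22,120,100),(35,255,255))>0)).sum())
    v,u=np.where(near);a,b=int(v.mean()),int(u.mean())
    ims.append(cv2.resize(c["frame"][max(a-70,0):a+70,max(b-65,0):b+65,::-1],(390,420)))
cv2.imwrite("pics/press.png",np.hstack(ims))
E
```

```text
time_s: 7.18
eef_pos: [0.6544, 0.2058, 0.1785]
eef_rot: [0.707, -0.706, 0.013, -0.043]
wrist_force: [-3.5, 0.3, 8.2]
opening: 0.282
7.1833 pos [0.6544 0.2058 0.1785] x [ 0.996 -0.08   0.043] y [ 0.043 -0.001 -0.999] F [-3.5  0.3  8.2] op 0.282
delta tool cm [-0.49  0.03 -0.22]
side foot [0.6518 0.2056 0.1509] 0.1394654122451578 0.16225846518902526
yellow px 0
scene foot [0.6576 0.2027 0.1512] 0.14273501908896621 0.15967635032735203
yellow px 0
```

View pics/press.png

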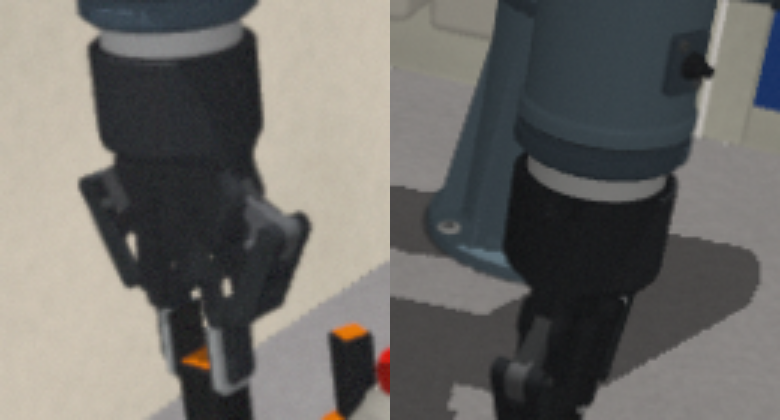

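The crop missed the cap, but no yellow pixels are left and the foot sits at cap-home height. It is 5 mm off centre and tilted 2.5°, both inside the limits. I lift, straighten and check the cap height.

```bash
python3 -m jog '[[[0,-1,0],[0,0,0],1.5],[[0,-1.5,0],[0,0,0.04],1.5],[[0,-2.5,0],[0,0,0],1.5],[[0,-2,0],[0,0,0],1.5],[[0,-1,0],[0,0,0],1.5],[[0,0,0],[0,0,0],1.5]]'; python3 st.py .46 -.188 .240
python3 - <<'E'
from h import *
for n in("side","scene"):
    c=imaging.camera(n);P=cloud(c);hsv=cv2.cvtColor(c["frame"],cv2.COLOR_RGB2HSV)
    for x,y in((.65,.204),(.665,.015),(.655,-.195)):
        near=(np.hypot(P[...,0]-x,P[...,1]-y)<.05)&(c["depth"]>0)&(P[...,2]>.1)
        p=P[near&(cv2.inRange(hsv,(0,140,60),(6,255,255))>0)]
        print(n,len(p),np.percentile(p[:,2],[80,95]).round(4),((p.min(0)+p.max(0))/2).round(3),"yel",(near&(cv2.inRange(hsv,(22,120,100),(35,255,255))>0)).sum())
    cv2.imwrite(f"pics/{n}4.png",c["frame"][:,:,::-1])
E
```

```text
time_s: 7.78
eef_pos: [0.651, 0.2052, 0.2576]
eef_rot: [0.707, -0.706, 0.031, -0.025]
wrist_force: [-0.5, 0.9, -1.8]
opening: 0.285
7.7833 pos [0.651  0.2052 0.2576] x [ 0.997 -0.08  -0.008] y [-0.008  0.002 -1.   ] F [-0.5  0.9 -1.8] op 0.285
delta tool cm [-15.89   1.86 -40.73]
side 599 [0.1356 0.1362] [0.645 0.206 0.127] yel 0
side 380 [0.1349 0.1356] [0.659 0.012 0.127] yel 0
side 257 [0.1349 0.1359] [ 0.651 -0.201  0.127] yel 0
scene 600 [0.135  0.1357] [0.652 0.202 0.127] yel 0
scene 506 [0.1349 0.1359] [0.667 0.009 0.127] yel 0
scene 416 [0.1347 0.1356] [ 0.658 -0.202  0.127] yel 0
```

View pics/scene4.png

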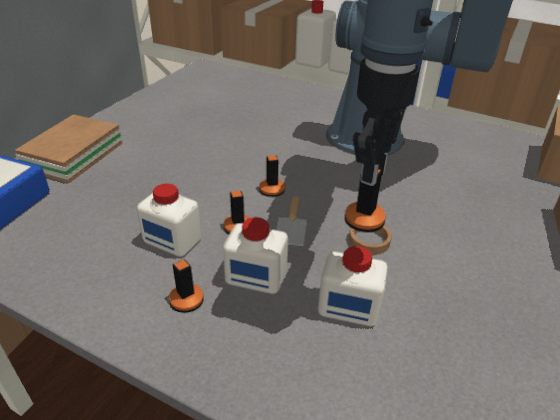

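The cap is home: its top is at 0.135, the same as the others, with no yellow band. The canister has not moved. I take the press back to its original bare spot.

```bash
python3 -m jog '[[[-1,-0.2,-1.2],[0,0,0],1.5],[[-1.8,0,-2.5],[0,0,0],1.5],[[-1.8,0,-3.4],[0,0,0],1.5],[[-1.8,0,-3.4],[0,0,0],1.5],[[-1.6,0,-3.5],[0,0,0],1.5],[[-1.4,0,-3.5],[0,0,0],1.5],[[-1,0,-3.5],[0,0,0],1.5],[[-1,0,-3.5],[0,0,0],1.5],[[-1,0,-3.5],[0,0,0],1.5],[[-1,0,-3],[0,0,0],1.5],[[-1,0,-2],[0,0,0],1.5],[[0,0,0],[0,0,0],1.5]]'; python3 st.py .453 -.188 .100
```

```text
time_s: 8.88
eef_pos: [0.4607, -0.1202, 0.2349]
eef_rot: [0.708, -0.705, 0.041, -0.01]
wrist_force: [0.1, 0.5, -2.7]
opening: 0.282
8.8833 pos [ 0.4607 -0.1202  0.2349] x [ 0.996 -0.072 -0.043] y [-0.043  0.007 -0.999] F [ 0.1  0.5 -2.7] op 0.282
delta tool cm [ 0.3  13.47 -6.87]
```

```bash
python3 -m jog '[[[0,0,-2],[0,0,-0.04],1.5],[[0,0,-2.5],[0,0,0],1.5],[[0,0,-1.7],[0,0,0],1.5],[[0,1.5,0],[0,0,0],1.5],[[0,3,0],[0,0,0],1.5],[[0,3,0],[0,0,0],1.5],[[0,3,0],[0,0,0],1.5],[[0,1,0],[0,0,0],1.5],[[0,0,0],[0,0,0],1.5]]'; python3 st.py .453 -.188 .046
```

```text
time_s: 9.63
eef_pos: [0.4494, -0.1794, 0.1046]
eef_rot: [0.711, -0.702, 0.031, -0.023]
wrist_force: [-0.9, -0.6, -2.8]
opening: 0.284
9.6333 pos [ 0.4494 -0.1794  0.1046] x [ 0.997 -0.077 -0.012] y [-0.011  0.013 -1.   ] F [-0.9 -0.6 -2.8] op 0.284
delta tool cm [ 0.49  5.85 -0.89]
```

```bash
python3 -m jog '[[[0.4,1,-0.7],[-0.013,0,-0.011],1.5],[[0,1.5,0],[0,0,0],1.5],[[0,1.2,0],[0,0,0],1.5],[[0,0.8,0],[0,0,0],1.5],[[0,0.5,0],[0,0,0],1.5],[[0,0,0],[0,0,0],1.5]]'; python3 st.py .453 -.188 .044
```

```text
time_s: 10.13
eef_pos: [0.4516, -0.1831, 0.0506]
eef_rot: [0.707, -0.706, 0.028, -0.025]
wrist_force: [0.4, 0.4, -3.0]
opening: 0.285
10.1333 pos [ 0.4516 -0.1831  0.0506] x [ 0.997 -0.075 -0.004] y [-0.004  0.002 -1.   ] F [ 0.4  0.4 -3. ] op 0.285
delta tool cm [ 0.18  0.66 -0.48]
```

```bash
python3 -m jog '[[[0,0.3,0],[0,0,0],1.5],[[0,0.2,0],[0,0,0],1.5],[[0,0,0],[0,0,0],1.5]]'; python3 st.py .453 -.188 .044;  python3 -m jog '[[[0,0.2,0],[0,0,0],1.5],[[0,0,0],[0,0,0],1.5]]'; python3 st.py .453 -.188 .044
```

```text
time_s: 10.38
eef_pos: [0.4526, -0.1834, 0.0466]
eef_rot: [0.707, -0.706, 0.027, -0.026]
wrist_force: [0.8, -0.5, -3.0]
opening: 0.286
10.3833 pos [ 0.4526 -0.1834  0.0466] x [ 0.997 -0.075 -0.003] y [-0.003  0.001 -1.   ] F [ 0.8 -0.5 -3. ] op 0.286
delta tool cm [ 0.07  0.26 -0.46]
time_s: 10.55
eef_pos: [0.4533, -0.1838, 0.0454]
eef_rot: [0.707, -0.707, 0.027, -0.026]
wrist_force: [0.4, -0.0, -3.0]
opening: 0.286
10.55 pos [ 0.4533 -0.1838  0.0454] x [ 0.997 -0.075 -0.001] y [-0.001  0.    -1.   ] F [ 0.4 -0.  -3. ] op 0.286
delta tool cm [-0.    0.14 -0.42]
```

```bash
python3 -m jog '[[[0,0.2,0],[0,0,0],1.5],[[0,0.1,0],[0,0,0],1.5]]'; python3 st.py .453 -.188 .044;  python3 -m jog '[[[0,0.2,0],[0,0,0],1.5],[[0,0,0],[0,0,0],1.5]]'; python3 st.py .453 -.188 .044
```

```text
time_s: 10.72
eef_pos: [0.454, -0.1845, 0.0436]
eef_rot: [-0.706, 0.707, -0.026, 0.026]
wrist_force: [-4.0, 2.0, 8.9]
opening: 0.283
10.7167 pos [ 0.454  -0.1845  0.0436] x [ 0.997 -0.075  0.   ] y [ 0.    -0.001 -1.   ] F [-4.   2.   8.9] op 0.283
delta tool cm [-0.07 -0.04 -0.36]
time_s: 10.88
eef_pos: [0.4544, -0.185, 0.0444]
eef_rot: [-0.706, 0.707, -0.026, 0.026]
wrist_force: [0.7, -0.1, -3.0]
opening: 0.286
10.8833 pos [ 0.4544 -0.185   0.0444] x [ 0.997 -0.074  0.   ] y [-0.    -0.002 -1.   ] F [ 0.7 -0.1 -3. ] op 0.286
delta tool cm [-0.12  0.04 -0.31]
```

The sole touched the table, with +9 N at z = 0.0436. I release, opening gently.

```bash
python3 -m jog '[[[0,0.1,0],[0,0,0],2.8],[[0,0,0],[0,0,0],3.5],[[0,0,0],[0,0,0],5],[[0,0,0],[0,0,0],6.5],[[0,0,0],[0,0,0],7.5],[[0,0,0],[0,0,0],7.5],[[0,0,0],[0,0,0],7.5]]'; python3 st.py .453 -.188 .2
```

```text
time_s: 11.47
eef_pos: [0.456, -0.1863, 0.0444]
eef_rot: [-0.705, 0.708, -0.025, 0.028]
wrist_force: [0.2, -0.7, 0.2]
opening: 0.876
11.4667 pos [ 0.456  -0.1863  0.0444] x [ 0.997 -0.074  0.004] y [ 0.003 -0.004 -1.   ] F [ 0.2 -0.7  0.2] op 0.876
delta tool cm [ -0.23 -15.56  -0.25]
```

```bash
python3 -m jog '[[[0,-1,0],[0,0,0],7.5],[[0,-2,0],[0,0,0],7.5],[[0,-3,0],[0,0,0],7.5],[[0,-3,0],[0,0,0],7.5],[[0,-3,0],[0,0,0],7.5],[[0,-3,0],[0,0,0],7.5],[[0,-1,0],[0,0,0],7.5],[[0,0,0],[0,0,0],7.5],[[0,0,0],[0,0,0],7.5],[[0,0,0],[0,0,0],7.5]]'; python3 st.py .453 -.188 .2
python3 - <<'E'
from h import *
for n in("side","scene"):
    c=imaging.camera(n);P=cloud(c);hsv=cv2.cvtColor(c["frame"],cv2.COLOR_RGB2HSV)
    for x,y in((.65,.204),(.665,.015),(.655,-.195)):
        near=(np.hypot(P[...,0]-x,P[...,1]-y)<.05)&(c["depth"]>0)&(P[...,2]>.1)
        p=P[near&(cv2.inRange(hsv,(0,140,60),(6,255,255))>0)]
        print(n,len(p),np.percentile(p[:,2],[95]).round(4),((p.min(0)+p.max(0))/2).round(3))
    p=P[(np.hypot(P[...,0]-.454,P[...,1]+.188)<.03)&(P[...,2]>.08)&(P[...,2]<.1)]
    if len(p): print("press top",len(p),p.mean(0).round(4))
    cv2.imwrite(f"pics/{n}5.png",c["frame"][:,:,::-1])
E
```

```text
time_s: 12.3
eef_pos: [0.454, -0.1845, 0.2159]
eef_rot: [-0.705, 0.708, -0.025, 0.027]
wrist_force: [-0.2, -0.2, -0.3]
opening: 0.876
12.3 pos [ 0.454  -0.1845  0.2159] x [ 0.997 -0.074  0.003] y [ 0.002 -0.003 -1.   ] F [-0.2 -0.2 -0.3] op 0.876
delta tool cm [-0.08  1.59 -0.36]
side 618 [0.1364] [0.646 0.206 0.127]
side 394 [0.1355] [0.66  0.012 0.127]
side 257 [0.1359] [ 0.651 -0.2    0.127]
press top 130 [ 0.4531 -0.1793  0.0878]
scene 602 [0.1358] [0.651 0.202 0.127]
scene 502 [0.136] [0.667 0.009 0.127]
scene 419 [0.1357] [ 0.658 -0.202  0.127]
press top 110 [ 0.4602 -0.1838  0.0878]
```

View pics/side5.png

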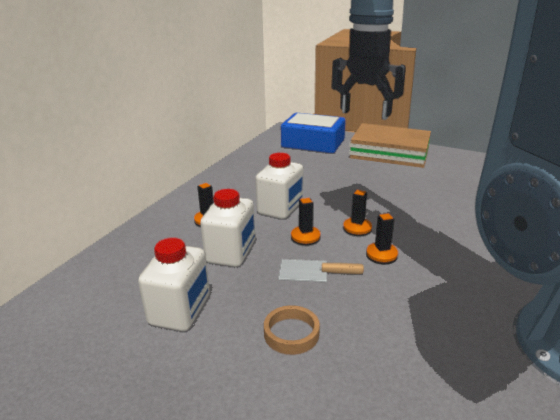

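The side view shows the press upright at (358,212), the gripper clear above it, and all three caps low with no yellow band.

```bash
python3 -c "
from bench import ctrl
print(ctrl.hand_in())"
```

```text
the job is handed in; nothing more can be done
None
```

The job is done and handed in at about 12.5 s; the hand-in reports no verdict.

I took the farthest-right press, pushed the proud cap home, then stood the press back on its original bare spot and let go.

- **Cap:** The peak upward force I read was about 20 N. The cap top is now at about 0.136 m, level with the other two, and no yellow band shows.
- **Canisters:** All three are upright and within about 2 mm of where they started.
- **Press:** It stands upright on the table with the gripper clear above it, and the wrist force is about zero.
- **Off from ideal:** During the press the foot drifted about 5 mm off the cap centre. I also made one tilt correction the wrong way, which left it tilted about 2.5°. Both are inside the limits.
- **Disagreement:** The two cameras differ by up to about 7 mm in absolute position, so I used their average.

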